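Cover the stacked sample plates with the matching chamfered cover

ROBOT

A 6-joint arm with a two-finger parallel gripper is mounted at the origin on the work surface. World frame = base frame: x ahead of the robot, y to its left, z up, the work surface at z = 0. Lengths are in m, angles in rad, forces in N, time in s.
With the tool pointing down it reaches from about 0.35 to 0.85 m from the base axis. Payload 8.1 kg.
Tool frame: the origin (TCP) lies at the very end of the fingers, on their centre line; the grasp point (between the pads) lies 19 mm behind it; z points along the fingers, y is the direction in which the jaws open and shut (so a half turn about z gives the same grasp; the last joint's range is limited). The gripper opens to 93 mm and grips with 3 to 60 N. Pads are 15 mm wide; open, the fingers measure 128 mm over their backs; the gripper's body (75 mm by 188 mm) begins 65 mm behind the grasp point.
Start: joints at [-1.429, 0.13, 1.488, -0, 1.523, -0.085], TCP at [0.135, -0.585, 0.219] pointing down, gripper open.
Joint ranges: [-2.96, 2.96], [-0.89, 2.26], [0.02, 2.5], [-1.34, 4.48], [0, 2.73], [-2.66, 2.66]. Speed limits (rad/s): [2.39, 2.39, 2.79, 3.14, 3.14, 3.14].

INTERFACE

Orientations are given as a rotation vector (axis times angle).
In Python, from plant import read_state, read_camera, close_job gives the robot as it stands.
- The arm moves only by the tool jog_arm, never from a script. Its argument "motion" is one flat list of numbers, 7 for each row, row after row: the opening, from 0 (shut) to 1 (fully open), then the shift along the tool's x, y, z scaled (see below), then the turn, a rotation vector about the tool's x, y, z scaled (see below). A call has 1 to 8 rows; each row is the pose to reach, as a shift and turn from the pose measured when the call began, along the tool's axes at that moment; what a row does not reach only later rows make up. The controller multiplies each number of a shift by 0.5 m and each number of a turn by 90 degrees. A row lasts 1/10 s, in which the tool goes at most 50 mm and 8.59 degrees, less where a joint would pass 70% of its speed; a pose out of reach is approached as far as the arm can. A call with a number of a shift or a turn outside -1 to 1 is refused whole. A call with a gripper value outside its range is refused whole. The fingers move at their own pace and stop on an object; "grip_force" is the grip in N (left out, the last holds). Time passes only in rows, so rows that repeat a pose let the fingers close. It gives the time, the measured TCP pose, the force and the opening at its end, in the units of the state.
- read_state(): the state, without advancing time (a new reading comes with each control period).
- read_camera(name): name is "side" or "top" or "wrist"; returns a dict with "frame" (384x512x3 uint8, red, green, blue), "vertical_fov" (degrees; the focal length in pixels is half the picture's height over the tangent of half this angle, whatever the lens; pixels are square), "cx", "cy" (the principal point, pixels), "world_from_camera" (4x4, takes a point from camera to world coordinates); the wrist camera has in their place "hand_eye" (4x4, takes a point from camera to tool coordinates, whose origin is the TCP and whose axes are the flange's). Camera axes: x right, y down, z forward; pixel columns grow to the right and rows downward; lengths in m; the calibration is good to about 2 mm. A picture is of the moment at which its call begins: read the wrist's pose just before it. There is no depth.
- close_job(): hands the job in, once; it reports no verdict.
The state is a dict: "t": time; "q": joint angles; "dq": joint speeds; "joint_torque": joint torques, N m; "tool_pos": TCP position; "orientation": TCP orientation; "force": force on the tool from outside, world axes, zero at the start; "wrist_torque": the same for the moment, N m; "opening": finger opening in m.
Only numpy, scipy, OpenCV 4.12 (cv2) and the standard library are available. Lean on these libraries where they do the work, as an engineer would, in place of code of your own. Each camera call takes 0.05 s, during which the arm holds its last target.

TASK

The samples on the bench are light-sensitive: put the grey cover with two cut corners on top of the stack of white sample plates, with its cut corners over the stack's cut corners, so that its skirt drops round the raised deck and it sits level and fully down. Set it down gently rather than dropping it, and leave the smaller square-cornered cover alone.

Things in the scene. Friction and masses are not known exactly. Their poses are not given: they have to be found in the camera images.
- cover: The cover to use: grey plastic lid, 132 (x) by 90 (y) by 18 mm, 0.07 to 0.13 kg, open below (3 mm skirt, 14 mm deep). Its two +x corners are cut 22 mm at 45 degrees, the -x ones square. Lift rib on top in the middle, 60 mm long (x), 18 mm thick (y), from 18 to 50 mm above the underside: grip it across y from above. Origin: centre of the underside, z up; it lies upright.
- cover_cut_end (a point): Point on the cover: middle of the top edge of its short end between the two cut corners, 66 mm from the cover's origin along its +x and 18 mm up.
- plate: Two white 132 (x) by 90 (y) mm plates stacked in a fixed nest, +x corners cut like the cover's. Flat shoulder 34 mm up, where the skirt rests; deck with wells rises to 46 mm, sides sloping (118x76 mm foot, 100x58 top): a cover within 9 mm slides home with 4 mm play. Seated cover: origin 34 mm above this one, same yaw. Nest 156x114 mm, posts 20 mm high. Origin: underside centre on bench, z up.
- square_cover: The wrong cover, to leave alone: same grey plastic and build but smaller, 96 (x) by 68 (y) by 18 mm, four square corners, lift rib 46 mm long (x), 18 mm thick, up to 50 mm. Origin: centre of the underside, z up.
Mind the look-alikes: they are no part of the job. What is shaped like the plate but blue is not meant.

How it is judged:
By the outcome, as a careful person would: the job done as asked, in the order asked, and still so for the second after the job is handed in, with the robot touching nothing.
It also fails if it takes over 42 s, if anything falls off the work surface, if the arm or the gripper's body presses on something with over 40 N, if the wrist force passes 120 N, or if a joint passes its speed limit or range.

## Working session

There is one attempt and no reset: what is moved stays moved. The work goes in short steps, Python scripts to look and compute and a tool call to move; the robot and the scene stay as the last step left them, time stands still between calls to the robot, and variables do not carry over. Pictures are saved under pics/ and viewed, and the job is handed in when it is done.

Besides the shell and the picture viewer there is one more tool, called after ">>>" as name(argument=value, ...), one argument or row to a line, values as JSON. jog_arm: Moves the arm, as the interface text tells. Its arguments: {"type":"object","properties":{"motion":{"type":"array","items":{"type":"number"}},"grip_force":{"type":"number"}},"required":["motion"]}

```bash
mkdir -p pics; ls; cat > h.py <<'E'
import numpy as np, cv2
from plant import read_state, read_camera
from scipy.spatial.transform import Rotation as R
def cam(n):
    s=read_state(); c=read_camera(n)
    f=c["frame"].shape[0]/2/np.tan(np.radians(c["vertical_fov"])/2)
    if "world_from_camera" in c: T=np.array(c["world_from_camera"])
    else:
        W=np.eye(4); W[:3,:3]=R.from_rotvec(s["orientation"]).as_matrix(); W[:3,3]=s["tool_pos"]; T=W@np.array(c["hand_eye"])
    return c["frame"],dict(f=f,cx=c["cx"],cy=c["cy"],T=T)
def ray(c,u,v,z):
    d=c["T"][:3,:3]@np.array([(u-c["cx"])/c["f"],(v-c["cy"])/c["f"],1]); o=c["T"][:3,3]
    return o+d*(z-o[2])/d[2]
def proj(c,p):
    q=np.linalg.inv(c["T"])@np.r_[p,1]; return c["f"]*q[0]/q[2]+c["cx"],c["f"]*q[1]/q[2]+c["cy"]
E
python3 - <<'E'
from h import *
import pickle
D={}
for n in("top","side","wrist"):
    f,c=cam(n); D[n]=(f,c); cv2.imwrite(f"pics/{n}0.png",cv2.resize(f[:,:,::-1],None,fx=1.5,fy=1.5)); print(n,c["f"],c["T"].round(3).tolist())
pickle.dump(D,open("d0.pkl","wb")); s=read_state(); print(s)
E
```

```text
pics
top 398.089937329761 [[0.017, -0.993, 0.116, 0.317], [-1.0, -0.019, -0.014, -0.017], [0.016, -0.116, -0.993, 1.011], [0.0, 0.0, 0.0, 1.0]]
side 425.4242622833317 [[-0.917, -0.261, 0.303, 0.114], [-0.4, 0.613, -0.681, 0.742], [-0.007, -0.746, -0.666, 0.762], [0.0, 0.0, 0.0, 1.0]]
wrist 319.1782520464822 [[0.224, -0.94, -0.258, 0.207], [-0.975, -0.217, -0.057, -0.568], [-0.002, 0.264, -0.965, 0.382], [0.0, 0.0, 0.0, 1.0]]
{'t': 0.15, 'q': array([-1.42940341e+00,  1.31003608e-01,  1.48901537e+00, -2.00189343e-05,
        1.52297749e+00, -8.53776083e-02]), 'dq': array([-0.00067932, -0.0003851 , -0.00318556,  0.00159652, -0.00131129,
        0.00029272]), 'joint_torque': array([ 1.71064625e-03, -5.60474360e+01, -4.92334235e+01,  7.67876138e-02,
        3.05425795e-02, -9.77040418e-05]), 'tool_pos': array([ 0.13486632, -0.58420855,  0.21782646]), 'orientation': array([-3.12002591e+00, -3.55290357e-01,  9.31064122e-05]), 'force': array([ 0.04238471, -0.074709  , -0.07210498]), 'wrist_torque': array([0.00845408, 0.01336081, 0.00637   ]), 'opening': 0.09267638753339312}
```

View pics/top0.png

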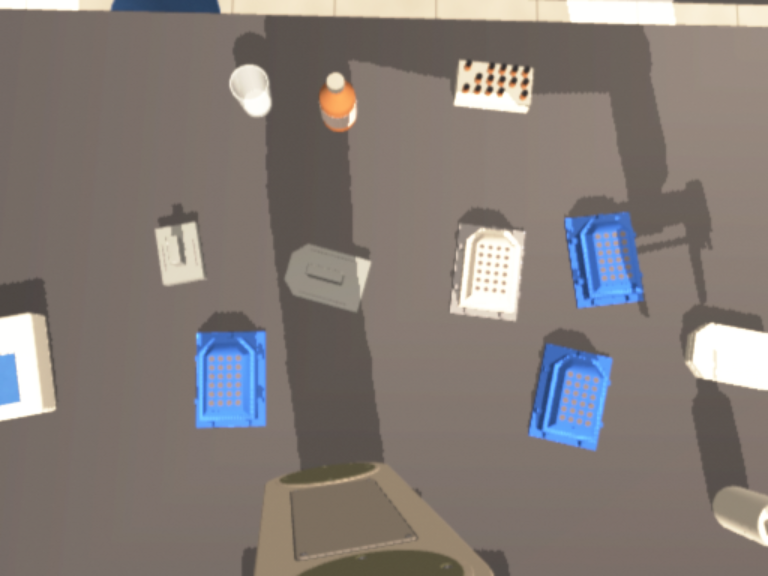

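View pics/side0.png

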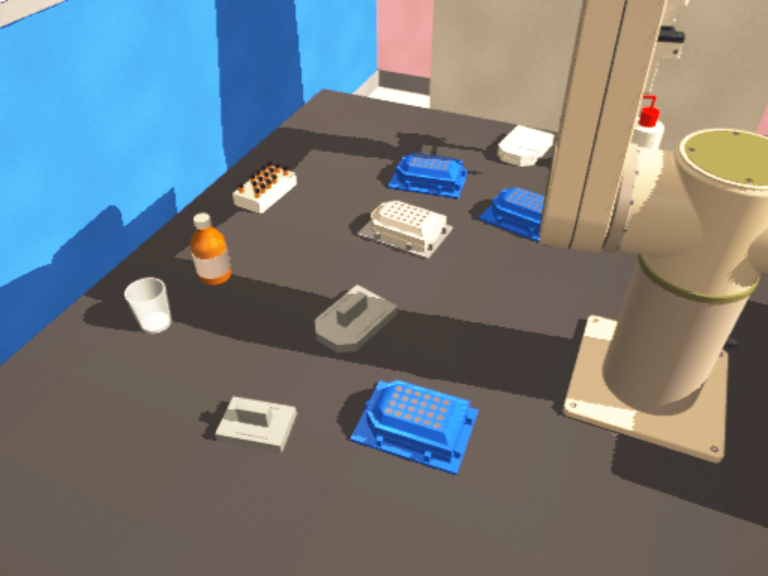

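The top view is in 1.5x pixels.

- **Cover candidates:** a grey two-cut lid at (327,276), a grey square lid at (180,253), and a white cut-cornered tub at (735,355).
- **Plate candidates:** a white stack at (488,272), blue ones at (230,380), (605,260) and (572,397), and a white vial rack at (493,87).

By the description I choose the grey lid at (327,276) and the white stack at (488,272). I'll check both in close crops.

```bash
python3 - <<'E'
from h import *
import pickle
D=pickle.load(open("d0.pkl","rb")); f,c=D["top"]
a=f[150:220,180:260]; b=f[140:220,290:370]
a=cv2.resize(a[:, :, ::-1],(400,350),interpolation=cv2.INTER_CUBIC); b=cv2.resize(b[:,:,::-1],(400,400),interpolation=cv2.INTER_CUBIC)
a=cv2.copyMakeBorder(a,0,50,0,0,cv2.BORDER_CONSTANT)
cv2.imwrite("pics/crop0.png",np.hstack([cv2.convertScaleAbs(a,alpha=1.5),b]))
print(c["cx"],c["cy"])
E
```

```text
252.6650549076219 200.07957947007574
```

View pics/crop0.png

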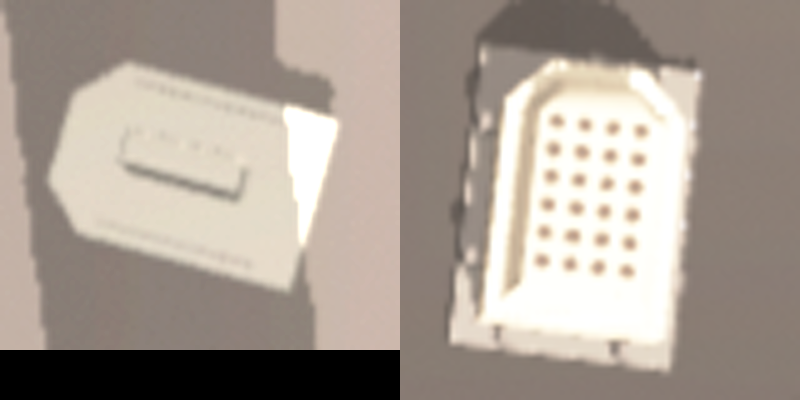

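The crop confirms the choice. The left half shows the grey lid, with its cuts to the left at about (50-130, 62-235) and its square end on the right. The right half shows the white stack, with its cuts at the top and its wells clear. Next I measure both.

```bash
cat > m.py <<'E'
from h import *
import pickle
D=pickle.load(open("d0.pkl","rb")); f,c=D["top"]
# cover, hand-picked vertices in x5 crop
P=np.array([(338,118),(130,62),(72,95),(50,180),(82,235),(291,291)],float)
P=(P-2)/5+[180,150]
# refine : mask via colour
hsv=cv2.cvtColor(f,cv2.COLOR_RGB2LAB)
W=np.array([ray(c,u,v,.018) for u,v in P])
print("cover verts",W.round(4).tolist())
d=lambda i,j:np.linalg.norm(W[i]-W[j])
print("side1 (110)",d(0,1),"cut(31)",d(1,2),"end(46)",d(2,3),"cut",d(3,4),"side(110)",d(4,5),"sq end 90",d(5,0))
sq=(W[0]+W[5])/2; ce=(W[2]+W[3])/2
x=ce-sq; print("len",np.linalg.norm(x),"yaw",np.degrees(np.arctan2(x[1],x[0])),"centre",(sq+ce)/2)
for a,b in((0,1),(5,4)):
    x=W[b]-W[a]; print("yaw",np.degrees(np.arctan2(x[1],x[0])))
# wells
g=cv2.resize(f[140:220,290:370],(640,640),interpolation=cv2.INTER_CUBIC)
sub=g[int(20*8):int(60*8),int(26*8):int(52*8)]
gr=sub[:,:,2].astype(np.uint8)
bl=cv2.GaussianBlur(gr,(0,0),20).astype(float)
m=((bl-gr)>25).astype(np.uint8)
n,l,st,ct=cv2.connectedComponentsWithStats(m)
pts=[ct[i]+[26*8,20*8] for i in range(1,n) if 50<st[i,4]<900]
pts=(np.array(pts)+.5)/8-.5+[290,140]
print(len(pts)); 
Q=np.array([ray(c,u,v,.046) for u,v in pts])[:,:2]
print(Q.round(4).tolist())
r=cv2.minAreaRect((Q*1000).astype(np.float32)); print("wells rect mm",r)
E
python3 m.py
python3 - <<'E'
from h import *
import pickle
D=pickle.load(open("d0.pkl","rb")); f,c=D["top"]
# nest corners at crop coordinates, various heights guess small
P=(np.array([(482,44),(702,68),(670,370),(450,343)],float)-[402,2])/5+[290,140]
for z in(.0,.006,.012):
    W=np.array([ray(c,u,v,z) for u,v in P]); print(z,[np.linalg.norm(W[i]-W[i-1]).round(4) for i in range(4)],W.mean(0).round(4))
    x=W[0]-W[3];y=W[1]-W[2]; print(np.degrees([np.arctan2(x[1],x[0]),np.arctan2(y[1],y[0])]))
E
```

```text
cover verts [[0.5008, -0.0165, 0.018], [0.5275, 0.0894, 0.018], [0.5099, 0.1182, 0.018], [0.4662, 0.1278, 0.018], [0.4387, 0.1108, 0.018], [0.4124, 0.0054, 0.018]]
side1 (110) 0.1092504169987885 cut(31) 0.033699020823308654 end(46) 0.044686852394673016 cut 0.03238126606875284 side(110) 0.10858552647801938 sq end 90 0.09104534546686001
len 0.13231708982279938 yaw 76.24561692420575 centre [0.47232492 0.05871225 0.018     ]
yaw 75.86323328912039
yaw 76.00708022117055
24
[[0.523, -0.1986], [0.5214, -0.2124], [0.5201, -0.2262], [0.5187, -0.2401], [0.509, -0.1968], [0.5076, -0.2107], [0.5059, -0.2247], [0.5045, -0.2387], [0.4952, -0.1956], [0.4936, -0.2091], [0.492, -0.2231], [0.4906, -0.2371], [0.4812, -0.1937], [0.4796, -0.2078], [0.4781, -0.2215], [0.4766, -0.2356], [0.4673, -0.1921], [0.4656, -0.206], [0.4641, -0.2203], [0.4626, -0.2341], [0.4531, -0.1908], [0.4516, -0.2047], [0.4501, -0.2185], [0.4486, -0.2327]]
wells rect mm ((485.87286376953125, -215.38165283203125), (42.352455139160156, 70.50703430175781), 83.87480926513672)
0.0 [np.float64(0.1574), np.float64(0.1153), np.float64(0.1591), np.float64(0.1133)] [ 0.4888 -0.217   0.    ]
[-5.89075772 -6.57682114]
0.006 [np.float64(0.1565), np.float64(0.1146), np.float64(0.1581), np.float64(0.1127)] [ 0.4878 -0.2158  0.006 ]
[-5.89075772 -6.57682114]
0.012 [np.float64(0.1556), np.float64(0.1139), np.float64(0.1572), np.float64(0.112)] [ 0.4868 -0.2146  0.012 ]
[-5.89075772 -6.57682114]
```

Everything matches the given sizes (lid 109/91/132 mm, nest 157x114 mm):

| Item | x (m) | y (m) | Yaw |
|---|---|---|---|
| Cover | 0.472 | 0.059 | 76° |
| Plate | 0.487 | -0.216 | -6.3° |

Next I work out the first move, to 0.2 m above the cover.

```bash
cat >> h.py <<'E'
def go(x,y,z,head):
    """numbers for tool at x,y,z pointing down, tool x at heading (deg)"""
    s=read_state(); A=R.from_rotvec(s["orientation"])
    h=np.radians(head); B=R.from_matrix(np.array([[np.cos(h),np.sin(h),0],[np.sin(h),-np.cos(h),0],[0,0,-1]]))
    dp=A.inv().apply(np.array([x,y,z])-s["tool_pos"])/.5
    dr=(A.inv()*B).as_rotvec()/(np.pi/2)
    x0=A.as_matrix()[:,0]
    print("t",s["t"],"pos",s["tool_pos"].round(4),"head",np.degrees(np.arctan2(x0[1],x0[0])).round(2),"F",s["force"].round(2),"open",round(s["opening"],4))
    print("shift",dp.round(4),"turn",dr.round(4))
E
python3 -c "
from h import *
go(.472,.0587,.2,76)"
```

```text
t 0.15 pos [ 0.1349 -0.5842  0.2178] head 12.99 F [ 0.04 -0.07 -0.07] open 0.0927
shift [ 0.9461 -1.1012  0.0373] turn [-8.000e-04 -5.000e-04 -7.001e-01]
```

>>> jog_arm(
  motion=[0.43,0.5,-0.55,0.03,0,0,-0.35,0.43,0.5,-0.55,0.03,0,0,-0.35,0.43,0.5,-0.55,0.03,0,0,-0.35,0.43,0.5,-0.55,0.03,0,0,-0.35,0.43,0.94,-1.0,0.03,0,0,-0.7,0.43,0.94,-1.0,0.03,0,0,-0.7,0.43,0.94,-1.0,0.03,0,0,-0.7,0.43,0.94,-1.0,0.03,0,0,-0.7],
)

```text
t: 0.95
tool_pos: [0.3348, -0.2363, 0.2075]
orientation: [-2.47, -1.94, -0.001]
force: [0.9, -0.4, 0.3]
opening: 0.0406
```

```bash
python3 -c "
from h import *
go(.472,.0587,.2,76)"
```

```text
t 0.95 pos [ 0.3348 -0.2363  0.2075] head 76.31 F [ 0.91 -0.41  0.32] open 0.0406
shift [0.6381 0.1269 0.0157] turn [-0.0001 -0.0008  0.0034]
```

>>> jog_arm(
  motion=[0.43,0.638,0.127,0.015,0,0,0.003,0.43,0.638,0.127,0.015,0,0,0.003,0.43,0.638,0.127,0.015,0,0,0.003,0.43,0.638,0.127,0.015,0,0,0.003,0.43,0.638,0.127,0.015,0,0,0.003,0.43,0.638,0.127,0.015,0,0,0.003,0.43,0.638,0.127,0.015,0,0,0.003,0.43,0.638,0.127,0.015,0,0,0.003],
)

```text
t: 1.75
tool_pos: [0.4724, 0.0618, 0.1998]
orientation: [-2.469, -1.939, -0.001]
force: [-1.0, 0.2, -0.3]
opening: 0.0396
```

```bash
python3 -c "
from h import *
go(.472,.0587,.2,76)
f,c=cam('wrist');cv2.imwrite('pics/w1.png',cv2.resize(f[:,:,::-1],None,fx=1.5,fy=1.5))
import pickle;pickle.dump((f,c),open('w1.pkl','wb'))
go(.472,.0587,.1,76)
"
```

```text
t 1.75 pos [0.4724 0.0618 0.1998] head 76.28 F [-1.    0.24 -0.31] open 0.0396
shift [-0.0062  0.0007 -0.0004] turn [-0.0007 -0.0012  0.0031]
t 1.8 pos [0.4719 0.06   0.1998] head 76.23 F [ 0.23 -1.39  0.35] open 0.04
shift [-0.0027  0.0011  0.1996] turn [-0.0008 -0.0005  0.0025]
```

View pics/w1.png

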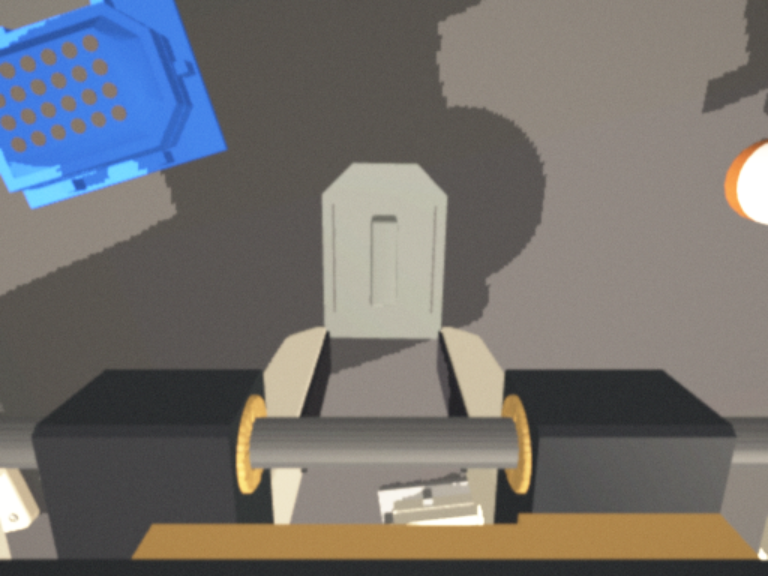

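The wrist view shows the grey cover, with its cut end up at (350,163)-(418,163), its widest points at (322,196) and (447,197), and its square corners near (326,335) and (442,338). I'll cross-check its position.

```bash
python3 -c "
from h import *
import pickle;f,c=pickle.load(open('w1.pkl','rb'))
P=np.array([(350,163),(418,163),(322,196),(447,197),(442,338)])/1.5
W=[ray(c,u-.3,v-.3,.018) for u,v in P]
for w in W:print(w.round(4))
ce=(W[0]+W[1])/2; h=np.radians(76); print('ctr',ce-.066*np.array([np.cos(h),np.sin(h),0])); d=W[3]-W[2]; print(np.linalg.norm(d),np.degrees(np.arctan2(d[1],d[0]))+90)
d=W[3]-W[4]; print(np.linalg.norm(d),np.degrees(np.arctan2(d[1],d[0])))
# rib top z=.05
for u,v in [(371,222),(397,222),(371,304),(396,304)]: print('rib',ray(c,u/1.5-.3,v/1.5-.3,.05).round(4))
"
```

```text
[0.4645 0.1289 0.018 ]
[0.511  0.1175 0.018 ]
[0.4391 0.1114 0.018 ]
[0.526  0.0894 0.018 ]
[ 0.5001 -0.0158  0.018 ]
ctr [0.47181375 0.05911622 0.018     ]
0.08960907077876369 75.7916552280205
0.10834165814256197 76.16527386867843
rib [0.4707 0.0893 0.05  ]
rib [0.4874 0.0852 0.05  ]
rib [0.4568 0.0341 0.05  ]
rib [0.4736 0.03   0.05  ]
```

The wrist view agrees to under 1 mm: centre (0.472, 0.059), yaw 76°. I descend to a TCP height of 25 mm.

>>> jog_arm(
  motion=[0.43,-0.003,0,0.1,0,0,0.003,0.43,-0.003,0,0.18,0,0,0.003,0.43,-0.003,0,0.25,0,0,0.003,0.43,-0.003,0,0.3,0,0,0.003,0.43,-0.003,0,0.33,0,0,0.003,0.43,-0.003,0,0.35,0,0,0.003,0.43,-0.003,0,0.35,0,0,0.003,0.43,-0.003,0,0.35,0,0,0.003],
  grip_force=25,
)

```text
t: 2.6
tool_pos: [0.4717, 0.0582, 0.0255]
orientation: [-2.476, -1.932, -0.0]
force: [-0.4, -0.4, 0.6]
opening: 0.0398
```

```bash
python3 -c "
from h import *
go(.472,.0588,.025,76)"
```

```text
t 2.6 pos [0.4717 0.0582 0.0255] head 75.92 F [-0.43 -0.39  0.61] open 0.0398
shift [0.0012 0.0003 0.0011] turn [-0.0004 -0.0006 -0.0009]
```

Now I close the gripper.

>>> jog_arm(
  motion=[0,0,0,0,0,0,0,0,0,0,0,0,0,0,0,0,0,0,0,0,0,0,0,0,0,0,0,0,0,0,0,0,0,0,0,0,0,0,0,0,0,0],
  grip_force=25,
)

```text
t: 3.2
tool_pos: [0.4722, 0.0583, 0.0262]
orientation: [-2.477, -1.932, -0.002]
force: [-0.9, 0.1, 6.2]
opening: 0.0178
```

>>> jog_arm(
  motion=[0,0,0,-0.02,0,0,0,0,0,0,-0.06,0,0,0,0,0,0,-0.12,0,0,0,0,0,0,-0.19,0,0,0,0,0,0,-0.25,0,0,0,0,0,0,-0.27,0,0,0,0,0,0,-0.27,0,0,0],
)

```text
t: 3.9
tool_pos: [0.4733, 0.0582, 0.1629]
orientation: [2.475, 1.932, 0.006]
force: [-0.1, -0.0, -1.1]
opening: 0.0177
```

```bash
python3 -c "
from h import *
go(.487,-.2155,.16,-6.3)
f,c=cam('wrist');cv2.imwrite('pics/w2.png',cv2.resize(f[:,:,::-1],None,fx=1.5,fy=1.5))
f,c=cam('side');cv2.imwrite('pics/s2.png',cv2.resize(f[:,:,::-1],None,fx=1.5,fy=1.5))
"
```

```text
t 3.9 pos [0.4733 0.0582 0.1629] head 75.93 F [-0.06 -0.01 -1.05] open 0.0177
shift [-0.5244  0.1595  0.0053] turn [ 0.001  -0.0027  0.9137]
```

View pics/w2.png

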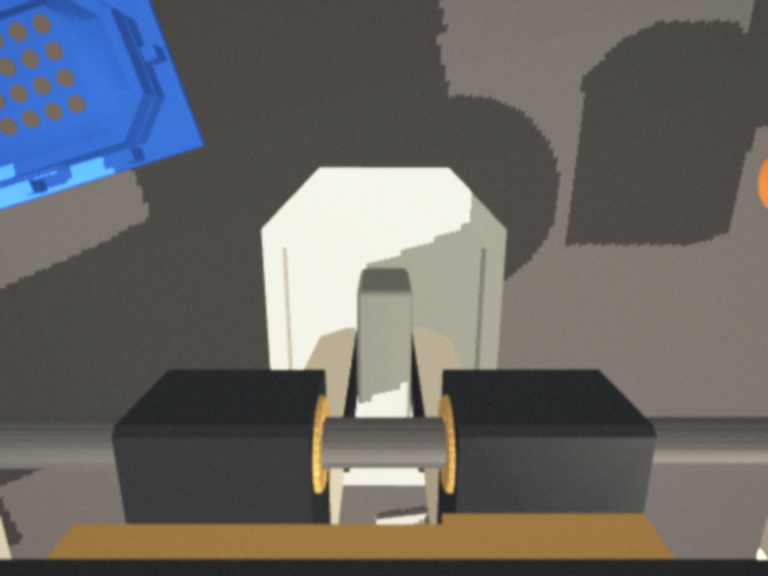

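View pics/s2.png

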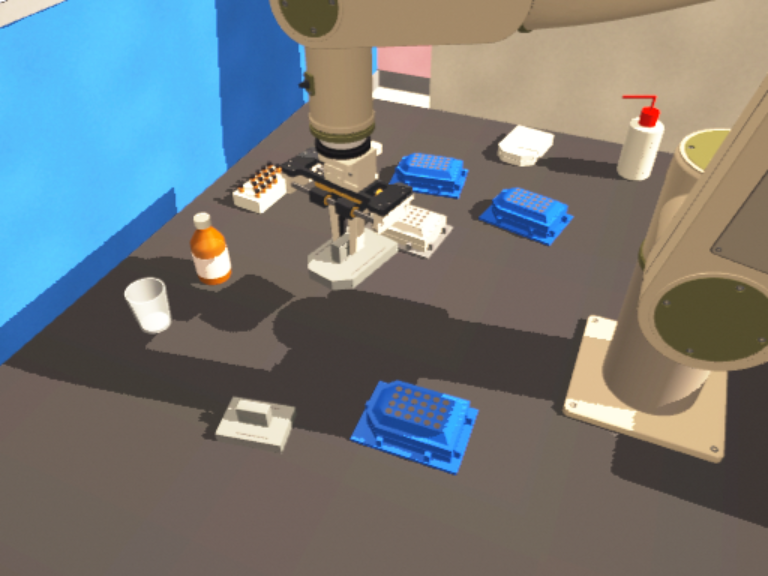

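The cover is held level with its cut end forward; its cut edge is at (319,168)-(450,168) in the wrist picture. The force change of about -1 N matches its weight. I check where it sits in the grip and start the transfer.

```bash
python3 -c "
from h import *
f,c=cam('wrist'); s=read_state(); A=R.from_rotvec(s['orientation'])
z=s['tool_pos'][2]-.026+.018
for u,v in [(319,168),(450,168),(262,231),(506,231)]: print((A.inv().apply(ray(c,u/1.5-.3,v/1.5-.3,z)-s['tool_pos'])*1000).round(1))
"
```

```text
[ 66.3 -21.9   8.1]
[66.3 24.3  8. ]
[ 43.9 -43.6   8.1]
[43.8 45.6  7.9]
```

>>> jog_arm(
  motion=[0,-0.26,0.08,0.01,0,0,0.45,0,-0.26,0.08,0.01,0,0,0.45,0,-0.26,0.08,0.01,0,0,0.45,0,-0.26,0.08,0.01,0,0,0.45,0,-0.5,0.15,0,0,0,0.9,0,-0.5,0.15,0,0,0,0.9,0,-0.5,0.15,0,0,0,0.9,0,-0.5,0.15,0,0,0,0.9],
)

```text
t: 4.85
tool_pos: [0.4816, -0.2055, 0.1566]
orientation: [-3.135, -0.181, 0.008]
force: [0.5, 0.4, -1.4]
opening: 0.018
```

```bash
python3 -c "
from h import *
go(.487,-.2155,.16,-6.3)"
```

```text
t 4.85 pos [ 0.4816 -0.2055  0.1566] head 6.61 F [ 0.48  0.4  -1.4 ] open 0.018
shift [ 0.0085  0.0212 -0.0068] turn [-0.0009  0.0034  0.1434]
```

>>> jog_arm(
  motion=[0,0.009,0.021,0.0,0,0.003,0.143,0,0.009,0.021,0.03,0,0.003,0.143,0,0.009,0.021,0.08,0,0.003,0.143,0,0.009,0.021,0.12,0,0.003,0.143,0,0.009,0.021,0.13,0,0.003,0.143,0,0.009,0.021,0.13,0,0.003,0.143,0,0.009,0.021,0.13,0,0.003,0.143],
)

```text
t: 5.55
tool_pos: [0.487, -0.2153, 0.0919]
orientation: [-3.135, 0.171, 0.001]
force: [0.8, 0.0, -0.8]
opening: 0.0181
```

```bash
python3 -c "
from h import *
f,c=cam('wrist');cv2.imwrite('pics/w3.png',cv2.resize(f[:,:,::-1],None,fx=1.5,fy=1.5))
import pickle;pickle.dump((f,c),open('w3.pkl','wb'))
f,c=cam('side');cv2.imwrite('pics/s3.png',cv2.resize(f[100:230,200:360,::-1],(800,650))[:600])
go(.487,-.2155,.06,-6.3)
"
```

```text
t 5.65 pos [ 0.4876 -0.2157  0.0928] head -6.26 F [-0.73 -0.54 -0.55] open 0.0182
shift [-0.0014 -0.0002  0.0655] turn [-0.0004 -0.0005  0.0005]
```

View pics/w3.png

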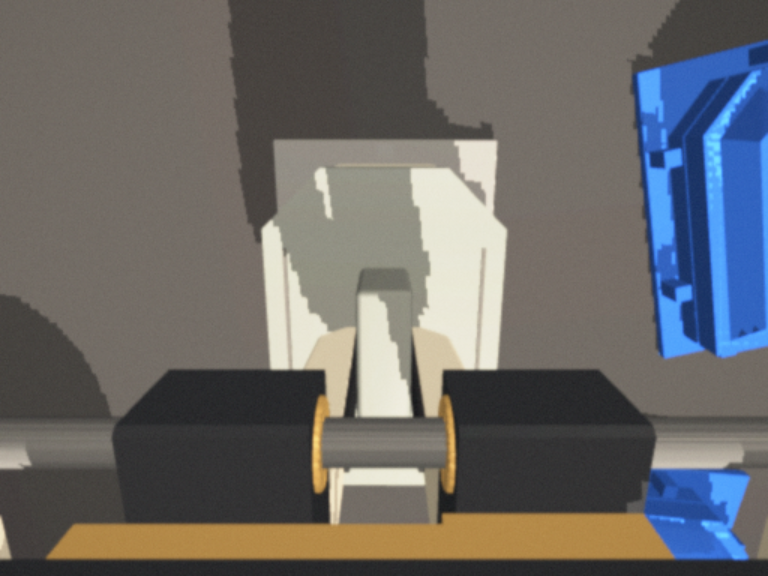

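View pics/s3.png

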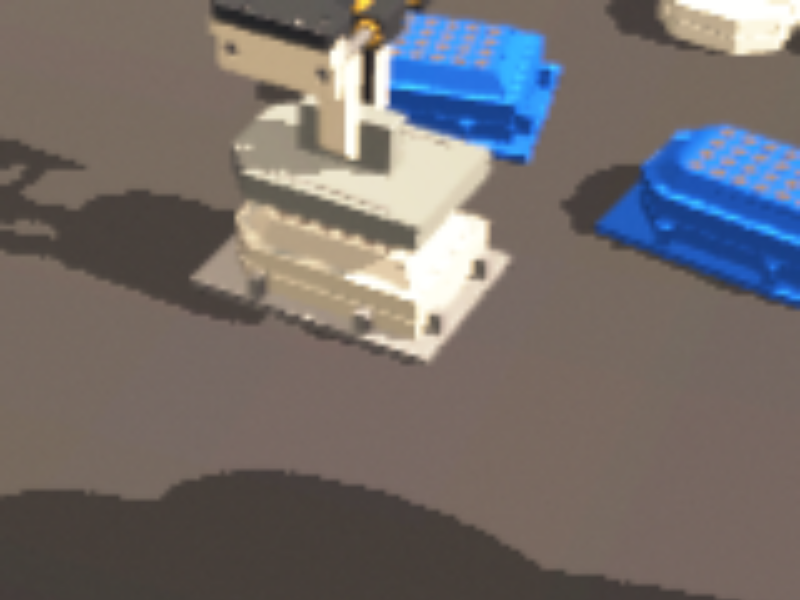

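The cover hovers over the stack with its cut end over the stack's cut end. The nest's front edge spans (274,140)-(497,140), parallel to the cover's cut edge and centred on it. I check the offset along x from that edge, then lower.

```bash
python3 -c "
from h import *
import pickle;f,c=pickle.load(open('w3.pkl','rb'))
W=[ray(c,u/1.5-.3,140/1.5-.3,.006) for u in(274,497)]; h=np.radians(-6.3)
m=(W[0]+W[1])/2; print(W,np.linalg.norm(W[1]-W[0])); print('ctr',m-.078*np.array([np.cos(h),np.sin(h),0]))
for z in (.002,.01):
  W=[ray(c,u/1.5-.3,140/1.5-.3,z) for u in(274,497)]; print(z,np.linalg.norm(W[1]-W[0]),(W[0]+W[1])/2-.078*np.array([np.cos(h),np.sin(h),0]))
"
```

```text
[array([ 0.56992784, -0.16891291,  0.006     ]), array([ 0.55763361, -0.28032952,  0.006     ])] 0.11209285631836136
ctr [ 0.48625177 -0.21606194  0.006     ]
0.002 0.11388225433103726 [ 0.48630716 -0.21607446  0.002     ]
0.01 0.11030345830568543 [ 0.48619637 -0.21604942  0.01      ]
```

The plate centre comes out again at (0.4865, -0.216). I lower gently to about 3 mm above seated.

>>> jog_arm(
  motion=[0,-0.002,0,0.01,0,0,0,0,-0.002,0,0.02,0,0,0,0,-0.002,0,0.03,0,0,0,0,-0.002,0,0.04,0,0,0,0,-0.002,0,0.05,0,0,0,0,-0.002,0,0.056,0,0,0,0,-0.002,0,0.06,0,0,0,0,-0.002,0,0.06,0,0,0],
)

```text
t: 6.45
tool_pos: [0.4865, -0.2154, 0.0624]
orientation: [-3.136, 0.171, -0.0]
force: [0.1, 0.4, -1.0]
opening: 0.0177
```

```bash
python3 -c "
from h import *
go(.4865,-.2158,.06,-6.3)"
```

```text
t 6.45 pos [ 0.4865 -0.2154  0.0624] head -6.26 F [ 0.1   0.44 -1.04] open 0.0177
shift [0.0001 0.0007 0.0048] turn [-0.0006 -0.0002  0.0005]
```

No contact yet. I continue down in 0.5 mm steps.

>>> jog_arm(
  motion=[0,0,0,0.001,0,0,0,0,0,0,0.002,0,0,0,0,0,0,0.003,0,0,0,0,0,0,0.004,0,0,0,0,0,0,0.005,0,0,0,0,0,0,0.005,0,0,0],
)

```text
t: 7.05
tool_pos: [0.4865, -0.2155, 0.0602]
orientation: [-3.136, 0.171, -0.001]
force: [-1.8, 2.0, 4.0]
opening: 0.018
```

>>> jog_arm(
  motion=[0,0,0,0.001,0,0,0,0,0,0,0.001,0,0,0,0,0,0,0.001,0,0,0],
)

```text
t: 7.35
tool_pos: [0.4865, -0.2155, 0.0602]
orientation: [-3.136, 0.171, -0.001]
force: [-2.8, 2.0, 6.3]
opening: 0.018
```

```bash
python3 -c "
from h import *
f,c=cam('side');cv2.imwrite('pics/s4.png',cv2.resize(f[100:230,200:360,::-1],(800,650))[:600])
go(.4865,-.2158,.06,-6.3)
"
```

```text
t 7.4 pos [ 0.4866 -0.2155  0.0602] head -6.26 F [-3.33  1.95  6.79] open 0.0177
shift [-0.      0.0007  0.0005] turn [-0.0005 -0.0002  0.0005]
```

View pics/s4.png

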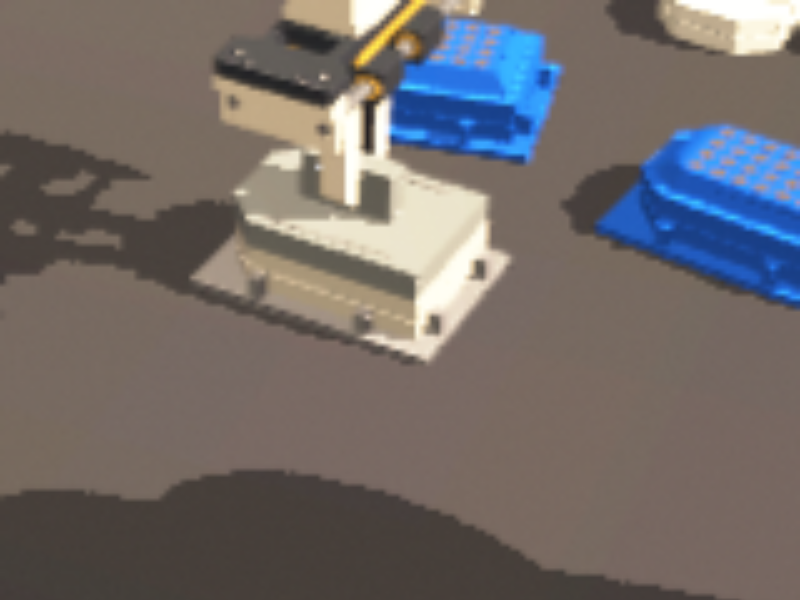

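The cover's skirt is down on the shoulder all along its long side and end ((240,250)-(415,280)-(490,225)), with no gap. The contact height of 60 mm matches the seated value. I ease the load off, open the gripper to 40 mm and retreat upward.

>>> jog_arm(
  motion=[0,0,0,0,0,0,0,0.25,0,0,0,0,0,0,0.43,0,0,0,0,0,0,0.43,0,0,0,0,0,0,0.43,0,0,0,0,0,0,0.43,0,0,0,0,0,0],
)

```text
t: 8.0
tool_pos: [0.4866, -0.2155, 0.0602]
orientation: [-3.136, 0.171, -0.001]
force: [-0.8, -0.1, -0.1]
opening: 0.0399
```

>>> jog_arm(
  motion=[0.43,0,0,-0.01,0,0,0,0.43,0,0,-0.04,0,0,0,0.43,0,0,-0.1,0,0,0,0.43,0,0,-0.18,0,0,0,0.43,0,0,-0.26,0,0,0,0.43,0,0,-0.3,0,0,0,0.43,0,0,-0.3,0,0,0],
)

```text
t: 8.7
tool_pos: [0.4888, -0.2169, 0.2161]
orientation: [3.134, -0.171, 0.013]
force: [0.3, 0.4, -0.2]
opening: 0.0399
```

>>> jog_arm(
  motion=[0.43,-0.2,-0.4,0,0,0,0,0.43,-0.2,-0.4,0,0,0,0,0.43,-0.2,-0.4,0,0,0,0,0.43,-0.2,-0.4,0,0,0,0,0.43,-0.2,-0.4,0,0,0,0,0.43,-0.2,-0.4,0,0,0,0],
)

```text
t: 9.3
tool_pos: [0.4101, -0.0048, 0.2143]
orientation: [3.135, -0.165, 0.013]
force: [0.7, -0.7, 0.2]
opening: 0.0398
```

```bash
python3 -c "
from h import *
import pickle
f,c=cam('side');a=cv2.resize(f[110:190,220:320,::-1],(500,400),interpolation=cv2.INTER_CUBIC)
g,d=cam('top');b=cv2.resize(g[140:220,290:350,::-1],(300,400),interpolation=cv2.INTER_CUBIC)
cv2.imwrite('pics/e1.png',np.hstack([a,b])); pickle.dump((f,c,g,d),open('e.pkl','wb'))
cv2.imwrite('pics/e2.png',cv2.resize(g[:,:,::-1],None,fx=1.5,fy=1.5))
go(.4865,-.2158,.06,-6.3)
"
```

```text
t 9.4 pos [ 0.4111 -0.0071  0.2144] head -6.17 F [ 0.94 -0.07 -0.16] open 0.0399
shift [0.1922 0.3977 0.3118] turn [ 0.002  -0.0054  0.0015]
```

View pics/e1.png

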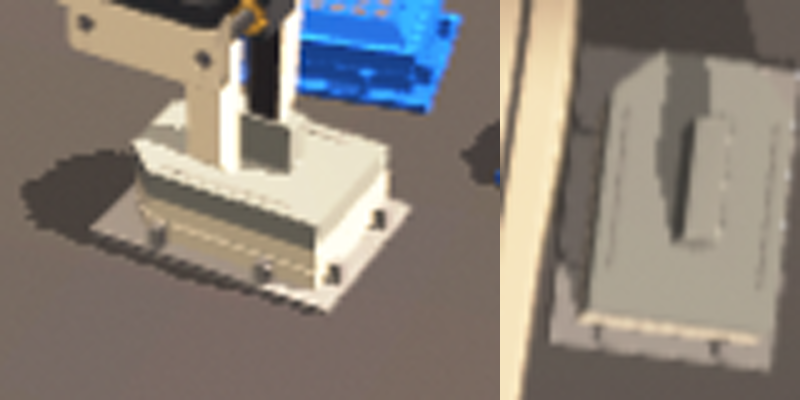

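View pics/e2.png

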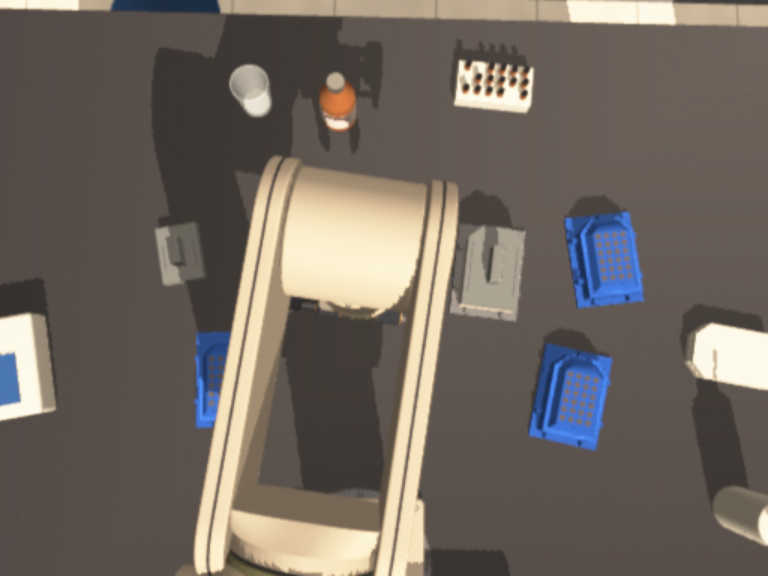

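The cover is on the stack. Its skirt is flush in the side view and its cut end is at the top in the top view, like the stack's. The square cover at (180,253) has not moved. One numeric check of the seated height and level before I hand in.

```bash
python3 -c "
from h import *
import pickle;f,c,g,d=pickle.load(open('e.pkl','rb'))
# predicted seated vertices in both crops vs the pictures
h=np.radians(-6.3);Rz=np.array([[np.cos(h),-np.sin(h)],[np.sin(h),np.cos(h)]])
for n,v in dict(sqL=(-66,45),sqR=(-66,-45),cutL=(44,45),cutR=(44,-45),endL=(66,23),endR=(66,-23)).items():
    p=np.r_[Rz@np.array(v)/1000+[.4865,-.2157],.052]
    a=np.array(proj(c,p));b=np.array(proj(d,p)); print(n,'side',((a-[220,110])*5+2).round(0),'top',((b-[290,140])*5+[502,2]).round(0))
# rib top height: rib corner seen in top
"
```

```text
sqL side [318. 226.] top [588. 313.]
sqR side [388. 145.] top [772. 337.]
cutL side [147. 170.] top [613.  93.]
cutR side [223.  94.] top [794. 116.]
endL side [134. 140.] top [662.  55.]
endR side [173. 102.] top [755.  67.]
```

```bash
python3 -c "
import cv2
im=cv2.imread('pics/e1.png')
cv2.imwrite('pics/e3.png',cv2.resize(im[90:330,80:440],(780,520)))"
```

```text
(no output)
```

View pics/e3.png

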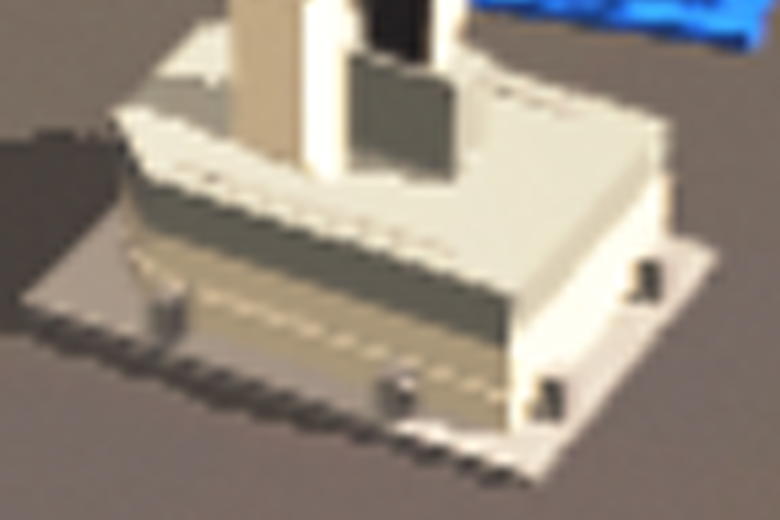

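Every visible seated corner in the side view lies within 3 crop pixels (under 1 image pixel) of its prediction at z = 52 mm: square corners (315,226) against (318,226) and (388,148) against (388,145), cut end (133,142) against (134,140). So the cover is level and fully down.

```bash
python3 -c "
from plant import close_job
print(close_job())"
```

```text
the job is handed in; nothing more can be done
None
```

The grey cover with the two cut corners is seated on the white sample stack, with its cut corners over the stack's, and the job is handed in at about 9.4 s.

- **Grip and set-down:** I gripped the cover by its rib with 25 N and lowered it the last few millimetres in 0.5 mm steps. Contact came with the TCP at 60 mm, the expected seated height. The wrist readings I took stayed under 8 N. I then opened the gripper and moved the arm well clear.
- **Last checks:** In the side view the cover's visible top corners lie within 1 image pixel of the predicted level, fully seated pose. The skirt shows no gap all round on the sides I could see.
- **Other items:** The square-cornered cover was where it started. No check failed. The top and wrist cameras agreed to about 1 mm on both the cover and the plate.

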